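Ready the bowl tone-test stand

ROBOT

A 7-joint arm with a two-finger parallel gripper is mounted at the origin on the work surface. World frame = base frame: x ahead of the robot, y to its left, z up, the work surface at z = 0. Lengths are in m, angles in degrees, forces in N, time in s.
With the tool pointing down it reaches from about 0.4 to 0.9 m from the base axis. Payload 5.5 kg.
Tool frame: the origin (TCP) lies at the very end of the fingers, on their centre line; the grasp point (between the pads) lies 19 mm behind it; z points along the fingers, y is the direction in which the jaws open and shut (so a half turn about z gives the same grasp; the last joint's range is limited). The gripper opens to 85 mm and grips with 20 to 120 N. Pads are 22 mm wide; open, the fingers measure 114 mm over their backs; the gripper's body (76 mm by 85 mm) begins 54 mm behind the grasp point. The pads swing forward as they close: fully open they stand 13 mm farther back than shut.
Start: joints at [-53.847, 28.699, -24.465, 88.831, 12.651, 65.22, -12.049], TCP at [0.234, 0.607, 0.231] pointing down, gripper open.
Joint ranges: [-164.97, 164.97], [-17.58, 116.51], [-87.97, 89.64], [11.32, 138.91], [-80.73, 260.73], [10.89, 115.49], [-147.41, 147.41]. Speed limits (degrees/s): [147.25, 147.25, 180, 180, 180, 180, 180].

INTERFACE

Orientations are given as [roll, pitch, yaw] about the fixed x, y, z axes, in that order (R = Rz(yaw) Ry(pitch) Rx(roll)).
In Python, from workcell import manip gives the robot as it stands.
- The arm moves only by the shell command python3 -m jog 'ROWS' [OPENING]. ROWS is JSON, a list of rows, each an object with "linear": the shift along the tool's x, y, z in m, a list of three; "yaw": the turn about the tool's z in rad. A call has 1 to 8 rows; each row shifts and turns the commanded pose from where the row before left it, along the tool's axes as they then stand; what a row does not reach is not made up. A row lasts 1/8 s, in which the tool goes at most 62.5 mm and 10.7 degrees, less where a joint would pass 70% of its speed; a pose out of reach is approached as far as the arm can. A call with a gripper value outside its range is refused whole. OPENING is the finger opening in m, from 0 to 0.0854, set as the call begins (- or left out, the last holds). The fingers move at their own pace and stop on an object; the grip force is fixed at half the most. Time passes only in rows, so rows that do not move let the fingers close. It gives the time, the measured TCP pose, the force and the opening at its end, in the units of the state.
- manip.sense(): the state, without advancing time (a new reading comes with each control period).
- manip.get_image(name): name is "side" or "top"; returns a dict with "image" (480x640x3 uint8, blue, green, red), "camera_matrix" (3x3 intrinsics, pixels), "D" ([k1, k2, p1, p2, k3] as OpenCV has them; the pictures are not rectified), "R" (3x3) and "t" (3): a world point X has camera coordinates R X + t. Camera axes: x right, y down, z forward; pixel columns grow to the right and rows downward; lengths in m; the calibration is good to about 2 mm. A picture is of the moment at which its call begins. There is no depth.
- manip.job_done(): hands the job in, once; it reports no verdict.
The state is a dict: "clock": time; "joint_pos": joint angles; "qd": joint speeds; "joint_efforts": joint torques, N m; "ee_pos": TCP position; "tcp_rot": TCP orientation; "wrist_force": force on the tool from outside, world axes, zero at the start; "torque": the same for the moment, N m; "finger_gap": opening from 0.0 (shut) to 1.0 (fully open).
Only numpy, scipy, OpenCV 4.12 (cv2) and the standard library are available. Lean on these libraries where they do the work, as an engineer would, in place of code of your own. Each camera call takes 0.05 s, during which the arm holds its last target. There are 200 camera calls.

TASK

Get the tone-test stand ready: press the pickup plug that stands proud of its box fully home, then turn the winged clamp screw above the bowl clockwise until it seats, and back it off a quarter turn so that the bowl can ring. Finish still gripping the screw at that setting: do not let go. Leave the bowl in the stand and the other things on the bench where they are.

Things in the scene. Friction and masses are not known exactly. Their poses are not given: they have to be found in the camera images.
- stand: Tone-test stand, fixed to the bench: grey base plate 205 x 140 x 14 mm, an upright aluminium column and, from it, an arm 30 mm wide whose top is 104 mm above the bench. The origin is at bench height straight below the axis of the clamp screw; the column stands on the stand's +x side, the bowl on its -x side. The stand's highest fixed part is 108 mm up, 62 mm from the screw axis on top of the column.
- wing (a point): The grip of the clamp screw: an upright dark steel wing on top of the arm, 46 mm long (its own x axis), 10 mm thick (its y axis), 28 mm high, with parallel flat sides. This point: centre of its underside, on the vertical screw axis, 112 mm above the bench and 8 mm above the arm. It turns with the screw; its height does not change.
- clamp_screw (a joint): Angle of the clamp screw, rad: grows when turned clockwise seen from above; 0 when seated (firm stop), negative while loose (it can go to -3, another firm stop). It starts loose, between -1.25 and -0.6. Turning takes about 0.06 N m and it stays where it is left. A quarter turn back from the seat reads -1.57.
- pickup_box: Black box fixed to the bench, 105 x 85 x 50 mm high, with one push-in plug at the centre of its top. Origin: centre of its underside. The two small flat grey caps on it are blanks.
- plug_top (a point): Centre of the flat top, 28 mm across, of the aluminium pickup plug (flange 36 mm across below it). Fully home it is 81 mm above the bench, with the flange down on the steel socket collar; it starts 5 to 9 mm higher.
- pickup_plug (a joint): How far the plug stands proud of fully home, m: 0 is home (firm stop), 0.010 the most. It slides straight down against about 7 N of friction and stays where it is left.
- test_bowl: Brass bowl 110 mm wide and 55 mm high standing loose on a cork pad in the stand, centre 52 mm from the screw axis, its rim (77 mm up) just under the screw. Origin: centre of its underside. Leave it where it is.
- mallet: Bowl mallet lying on the bench, 200 mm long, rubber head 32 mm thick; origin under its middle. Leave alone.
- small_bowl: Loose brass bowl, 80 mm wide, 42 mm high; origin under its foot. Leave alone.
- cork_ring: Cork ring 70 mm across, 16 mm high; origin under its centre. Leave alone.
- tuning_fork: Steel tuning fork lying flat, 164 mm long, 8 mm thick; origin under its middle. Leave alone.
- meter: Hand-held meter lying flat, 130 x 70 x 26 mm; origin under its centre. Leave alone.
- sorted_bowl: Loose brass bowl, 120 mm wide, 58 mm high; origin under its foot. Leave alone.
Things that resemble listed ones, but are neither listed nor needed, are in the scene too. Leave any turquoise look-alike of the stand alone. Of the things that look like the pickup_box, the larger one is meant.

How it is judged:
By the outcome, as a careful person would: the job done as asked, in the order asked, and still so for the second after the job is handed in, while the arm keeps its last pose, push and grip.
It also fails if it takes over 51 s, if anything falls off the work surface, if the arm or the gripper's body presses on something with over 40 N, if the wrist force passes 120 N, or if a joint passes its speed limit or range.

## Working session

There is one attempt and no reset: what is moved stays moved. The work goes in short steps, Python scripts to look and compute and a shell command to move; the robot and the scene stay as the last step left them, time stands still between calls to the robot, and variables do not carry over. Pictures are saved under pics/ and viewed, about 8 in all and at most 12, crops included, and the job is handed in when it is done.

```bash
mkdir -p pics; cat > h.py <<'E'
import numpy as np, cv2
from workcell import manip
def grab(name, out=None):
    d=manip.get_image(name)
    if out: cv2.imwrite('pics/'+out,d['image'])
    return d
def ray(d,uv,z):
    p=cv2.undistortPoints(np.array([[uv]],float),np.array(d['camera_matrix']),np.array(d['D']))[0,0]
    R=np.array(d['R']);t=np.array(d['t'])
    c=-R.T@t; v=R.T@np.array([p[0],p[1],1])
    return c+v*(z-c[2])/v[2]
def proj(d,X):
    return cv2.projectPoints(np.array([X],float),cv2.Rodrigues(np.array(d['R']))[0],np.array(d['t'],float),np.array(d['camera_matrix']),np.array(d['D'],float))[0].ravel()
E
python3 - <<'E'
from h import *
import pickle
for n in('top','side'):
    d=grab(n,n+'1.png'); pickle.dump(d,open(n+'1.pkl','wb'))
    print(n,-np.array(d['R']).T@np.array(d['t']))
print(manip.sense())
E
```

```text
top [0.22127263 0.02955715 1.49357626]
side [-0.19964035 -0.76513333  0.9673332 ]
{'clock': 0.1, 'joint_pos': array([-53.84783581,  28.74933244, -24.45193842,  88.8861703 ,
        12.64864893,  65.22139801, -12.04677376]), 'qd': array([-0.07736836, -0.07740768, -0.00546201, -0.20071651, -0.02294713,
        0.06254569,  0.06609253]), 'joint_efforts': array([-1.17137202e-02, -5.70809698e+01, -5.83886370e+00, -2.81753165e+01,
        1.04827932e-02,  5.55120394e-03, -8.28743026e-06]), 'ee_pos': array([0.23351829, 0.60591287, 0.23034466]), 'tcp_rot': array([-1.79895759e+02, -4.26853817e-03,  1.58930511e+02]), 'wrist_force': array([-0.49217745, -0.93953162, -0.28652941]), 'torque': array([-0.03769714, -0.01929255, -0.03118415]), 'finger_gap': 0.9999415519065947}
```

View pics/top1.png

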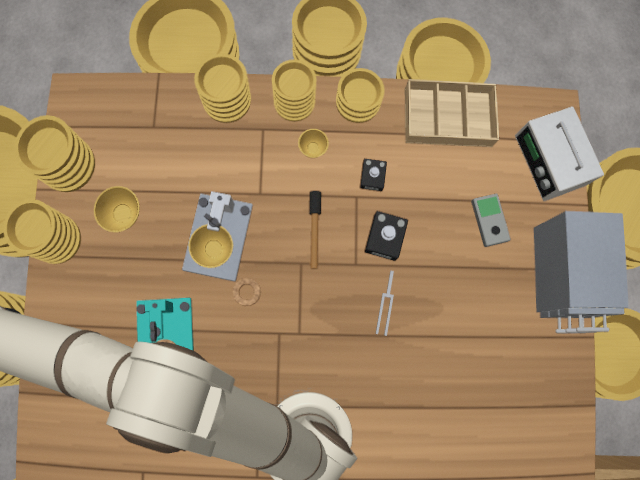

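View pics/side1.png

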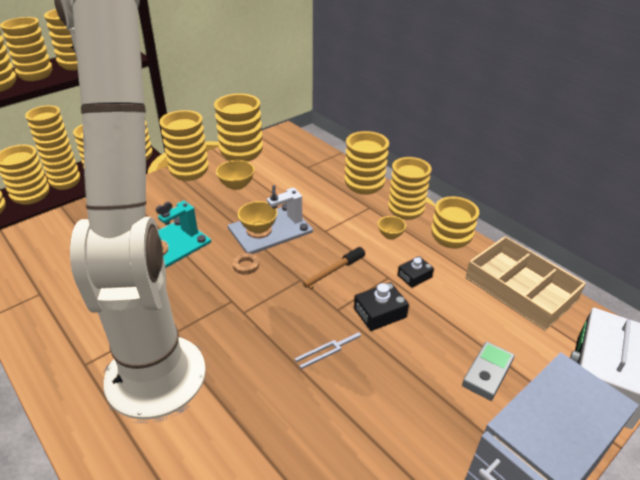

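The top view shows the big box at about (387,236) with its plug at (388,233). The grey stand is at about (217,235), with its wing near (212,217) and its bowl at (211,246). In the side view the wing is near (274,193) and the plug near (382,291). I'll zoom in on these.

```bash
python3 - <<'E'
import pickle,cv2,numpy as np
T=pickle.load(open('top1.pkl','rb'))['image'];S=pickle.load(open('side1.pkl','rb'))['image']
c=lambda im,u,v:cv2.resize(im[v:v+36,u:u+48],(384,288),interpolation=cv2.INTER_CUBIC)
cv2.imwrite('pics/crop1.png',np.vstack([np.hstack([c(T,190,190),c(T,364,214)]),np.hstack([c(S,256,176),c(S,358,276)])]))
E
```

```text
(no output)
```

View pics/crop1.png

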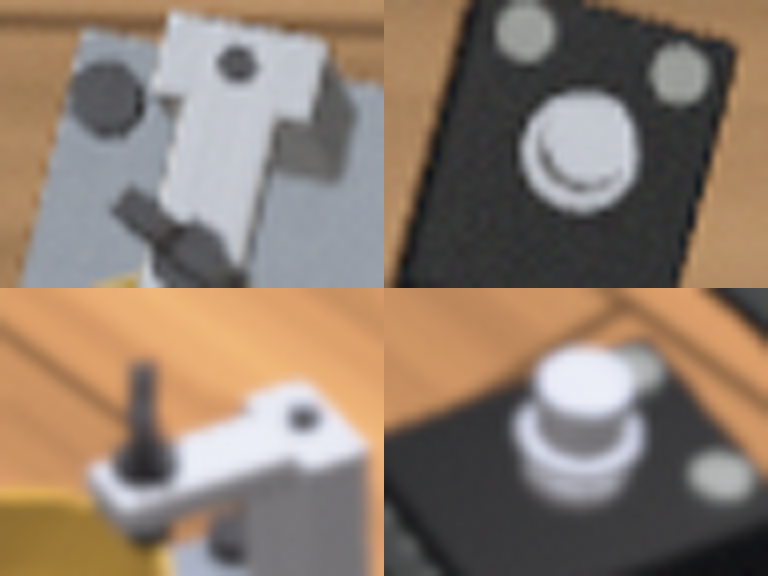

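The plug's top face is centred at about (389.5,231.3) in the top view and (383.5,287.8) in the side view. The wing runs diagonally from the upper left to the lower right in the top view. The column's cap screw is at (219.6,197.8).

```bash
python3 - <<'E'
import pickle
from h import *
T=pickle.load(open('top1.pkl','rb'));S=pickle.load(open('side1.pkl','rb'))
for z in(.081,.086,.088,.09): print('plug',z,ray(T,(389.5,231.3),z)[:2],ray(S,(383.5,287.8),z)[:2])
im=T['image'][205:235,195:228]; g=im.max(2); m=((g<105)).astype('uint8')
n,l,st,ce=cv2.connectedComponentsWithStats(m)
for i in range(1,n): 
  if st[i,4]>15: print(st[i],ce[i]+[195,205])
print('col',ray(T,(219.6,197.75),.108),ray(S,(256+303/8,176+(418-288)/8),.108))
i=1+np.argmax(st[1:,4]); print('\n'.join(''.join('#' if a==i else '.' for a in r) for r in l))
# side: wing top at crop (144,365)
print('side wing top',ray(S,(256+144/8,176+78/8),.14), 'base',ray(S,(256+146/8,176+(478-288)/8),.106))
# base plate corners & bowl
b=T['image'].astype(int); 
E
python3 - <<'E'
import cv2
im=cv2.imread('pics/top1.png')
cv2.imwrite('pics/crop2.png',cv2.resize(im[205:235,192:232],(800,600),interpolation=cv2.INTER_CUBIC))
E
```

```text
plug 0.081 [ 0.50170062 -0.18576331] [ 0.50653663 -0.18480358]
plug 0.086 [ 0.50070801 -0.18500116] [ 0.50255293 -0.18807735]
plug 0.088 [ 0.50031097 -0.1846963 ] [ 0.50095945 -0.18938685]
plug 0.09 [ 0.49991392 -0.18439143] [ 0.49936597 -0.19069636]
[  9   9  17  16 104] [212.43269231 221.25      ]
col [0.56775428 0.22938415 0.108     ] [0.56588136 0.2235032  0.108     ]
.................................
.................................
.................................
.................................
.................................
.................................
.................................
.................................
.................................
...........##....................
..........####...................
.........######..................
..........######.................
...........#########.............
.............########............
..............########...........
..............#########..........
..............#########..........
..............##########.........
...............###########.......
................##########.......
.................########........
.......................##........
........................#........
........................#........
.................................
.................................
.................................
.................................
.................................
side wing top [0.51518915 0.24568213 0.14      ] base [0.50386434 0.23187281 0.106     ]
```

View pics/crop2.png

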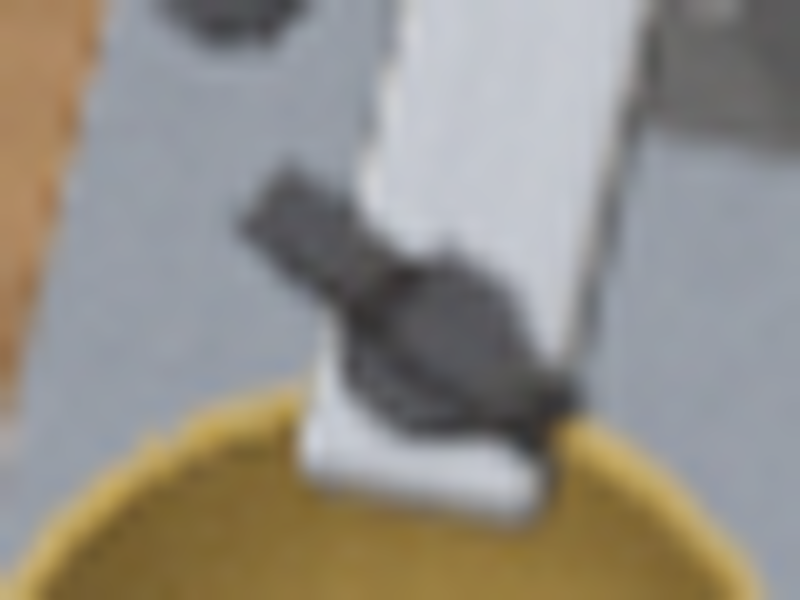

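```bash
python3 -m jog '[{"linear":[-0.033,-0.040,0],"yaw":0},{"linear":[-0.033,-0.040,0],"yaw":0},{"linear":[-0.033,-0.040,0],"yaw":0},{"linear":[-0.033,-0.040,0],"yaw":0},{"linear":[-0.033,-0.040,0],"yaw":0},{"linear":[-0.033,-0.040,0],"yaw":0},{"linear":[-0.033,-0.040,0],"yaw":0},{"linear":[-0.033,-0.040,0],"yaw":0}]' 0.0
python3 - <<'E'
import pickle
from h import *
print(manip.sense()['joint_pos'])
T=pickle.load(open('top1.pkl','rb'))
a=ray(T,(205.25,214.75),.14);b=ray(T,(219.8,224.4),.14)
print(a,b,(a+b)/2,np.linalg.norm(a-b),np.degrees(np.arctan2(*(b-a)[[1,0]])),'collar',ray(T,(213.5,222),.112))
E
```

```text
clock: 1.1
ee_pos: [0.3651, 0.2112, 0.2312]
tcp_rot: [180.0, 0.0, 158.9]
wrist_force: [1.3, 0.4, -0.3]
finger_gap: 0.004
[-18.63258243   3.84202279 -15.6251606  119.90433855   1.24522899
  56.39899223  34.01068981]
[0.51784298 0.2564522  0.14      ] [0.49562537 0.22089899 0.14      ] [0.50673418 0.2386756  0.14      ] 0.0419243692872672 -122.00174812882513 collar [0.50675589 0.24029014 0.112     ]
```

```bash
python3 -m jog '[{"linear":[-0.034,-0.040,0],"yaw":0},{"linear":[-0.034,-0.040,0],"yaw":0},{"linear":[-0.034,-0.040,0.01],"yaw":0},{"linear":[-0.034,-0.040,0.015],"yaw":0},{"linear":[-0.034,-0.040,0.02],"yaw":0},{"linear":[-0.034,-0.041,0.02],"yaw":0},{"linear":[-0.034,-0.041,0.02],"yaw":0},{"linear":[-0.033,-0.041,0.02],"yaw":0}]' 0.0
python3 -m jog '[{"linear":[0,0,0],"yaw":0}]'
python3 - <<'E'
from h import *
print(manip.sense()['joint_pos'])
a=grab('top');b=grab('side')
c=lambda im,u,v:cv2.resize(im[v:v+75,u:u+50],(400,600),interpolation=cv2.INTER_CUBIC)
cv2.imwrite('pics/c3.png',np.hstack([c(a['image'],364,195),c(b['image'],358,240)]))
E
```

```text
clock: 2.1
ee_pos: [0.5021, -0.1872, 0.1254]
tcp_rot: [180.0, -0.0, 159.0]
wrist_force: [0.7, -0.7, -0.4]
finger_gap: -0.001
clock: 2.22
ee_pos: [0.5004, -0.1906, 0.1242]
tcp_rot: [-179.9, -0.1, 158.5]
wrist_force: [-0.8, 0.8, -0.2]
finger_gap: -0.001
[ 13.79921639  23.11941604   4.98599114 111.27411445  -2.5293864
  45.86721573  88.68151362]
```

View pics/c3.png

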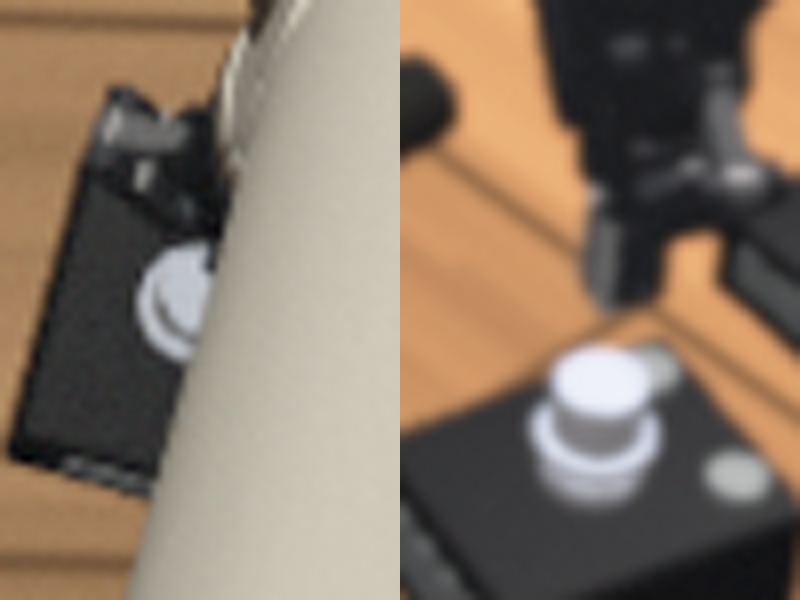

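The side view shows the closed fingertips at about (387,278), above the plug top at (383,288). Next I compare this with where the TCP projects.

```bash
python3 - <<'E'
from h import *
d=grab('side');s=manip.sense();p=s['ee_pos'];print(p)
for X in (p,[.501,-.187,.088],[p[0],p[1],.088]):print(proj(d,X))
E
```

```text
[ 0.50132009 -0.18469547  0.1259657 ]
[383.56615723 274.68441079]
[382.77254701 287.23767218]
[382.15638867 286.64090153]
```

```bash
python3 -m jog '[{"linear":[0,0,0],"yaw":0},{"linear":[0,0,0],"yaw":0}]'; python3 - <<'E'
from h import *
for i in range(3):
  d=grab('side');s=manip.sense();p=s['ee_pos'];print(p,s['tcp_rot'],s['qd'].round(1),proj(d,p))
im=d['image'];cv2.imwrite('pics/c4.png',cv2.resize(im[250:310,350:430],(800,600),interpolation=cv2.INTER_CUBIC))
E
```

```text
clock: 2.62
ee_pos: [0.5021, -0.1846, 0.1269]
tcp_rot: [180.0, 0.0, 159.0]
wrist_force: [-0.4, 0.3, -0.1]
finger_gap: -0.002
[ 0.50204004 -0.18480601  0.12686246] [1.79977313e+02 4.60683935e-02 1.59026230e+02] [ 0.2  0.3  0.3 -0.2  0.  -0.   0.1] [383.85597958 274.28173194]
[ 0.50200289 -0.18504963  0.12679256] [1.79982098e+02 4.23867124e-02 1.59005390e+02] [ 0.2  0.3  0.2 -0.1 -0.  -0.1  0. ] [383.91890559 274.36759786]
[ 0.50196337 -0.18524399  0.12670693] [1.79987772e+02 3.73132543e-02 1.58988402e+02] [ 0.2  0.3  0.1 -0.1  0.   0.   0.1] [383.9649473  274.44763144]
```

View pics/c4.png

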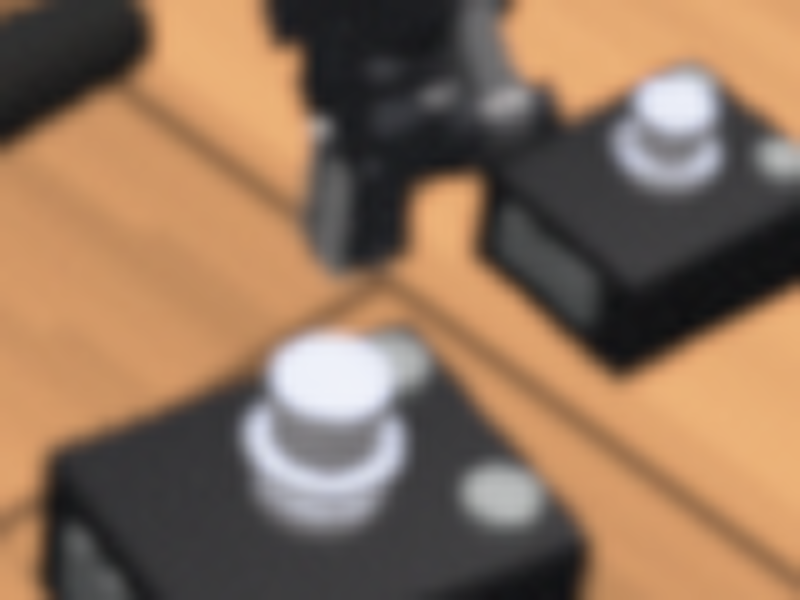

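Allowing for the camera offset of about 2 px, the tip is within about 2 mm of the plug's centre. Now I press down.

```bash
python3 -m jog '[{"linear":[0,0,0.015],"yaw":0},{"linear":[0,0,0.015],"yaw":0},{"linear":[0,0,0.004],"yaw":0},{"linear":[0,0,0.004],"yaw":0},{"linear":[0,0,0.003],"yaw":0},{"linear":[0,0,0],"yaw":0}]'; python3 -m jog '[{"linear":[0,0,0.002],"yaw":0},{"linear":[0,0,0.002],"yaw":0},{"linear":[0,0,0],"yaw":0}]'
```

```text
clock: 3.52
ee_pos: [0.5019, -0.1859, 0.0854]
tcp_rot: [180.0, 0.0, 158.9]
wrist_force: [0.2, -0.9, 0.2]
finger_gap: -0.002
clock: 3.9
ee_pos: [0.5021, -0.186, 0.0818]
tcp_rot: [180.0, 0.0, 158.9]
wrist_force: [-0.7, -0.4, 5.1]
finger_gap: -0.005
```

```bash
python3 -m jog '[{"linear":[0,0,0.002],"yaw":0},{"linear":[0,0,0],"yaw":0}]'; python3 -m jog '[{"linear":[0,0,0.002],"yaw":0},{"linear":[0,0,0],"yaw":0}]';python3 -m jog '[{"linear":[0,0,0.002],"yaw":0},{"linear":[0,0,0],"yaw":0}]'
```

```text
clock: 4.15
ee_pos: [0.5022, -0.1861, 0.0809]
tcp_rot: [180.0, 0.1, 158.9]
wrist_force: [-4.9, 1.4, 16.3]
finger_gap: -0.004
clock: 4.4
ee_pos: [0.5023, -0.1861, 0.0808]
tcp_rot: [180.0, 0.1, 158.9]
wrist_force: [-10.0, 3.5, 31.4]
finger_gap: 0.001
clock: 4.65
ee_pos: [0.5024, -0.1861, 0.0806]
tcp_rot: [180.0, 0.1, 158.9]
wrist_force: [-16.3, 5.5, 49.2]
finger_gap: -0.001
```

The plug stopped firmly at z = 0.081, so it is home. Next I lift, carry over to the wing, and then take a check picture.

```bash
python3 -m jog '[{"linear":[0,0,-0.01],"yaw":0},{"linear":[0,0,-0.05],"yaw":0},{"linear":[0,0,-0.05],"yaw":0}]'
python3 -m jog '[{"linear":[0.0186,0.0498,0],"yaw":0},{"linear":[0.0186,0.0498,0],"yaw":0},{"linear":[0.0186,0.0498,0],"yaw":0},{"linear":[0.0186,0.0498,0],"yaw":0},{"linear":[0.0186,0.0498,0],"yaw":0},{"linear":[0.0186,0.0498,0],"yaw":0},{"linear":[0.0186,0.0498,0],"yaw":0},{"linear":[0.0186,0.0498,0],"yaw":0}]' 0.04
python3 -m jog '[{"linear":[0,0,0],"yaw":0.176},{"linear":[0,0,0],"yaw":0.176},{"linear":[0,0,0],"yaw":0.176},{"linear":[0,0,0],"yaw":0.176},{"linear":[0,0,0],"yaw":0.176},{"linear":[0,0,0],"yaw":0.176},{"linear":[0,0,0],"yaw":0.176},{"linear":[0,0,0],"yaw":0.176}]'
python3 -m jog '[{"linear":[0,0,0],"yaw":0.176},{"linear":[0,0,0],"yaw":0.176},{"linear":[0,0,0],"yaw":0},{"linear":[0,0,0],"yaw":0},{"linear":[0,0,0],"yaw":0}]'
python3 - <<'E'
from h import *
a=grab('top');b=grab('side');s=manip.sense();print(s['joint_pos'])
print(proj(a,s['ee_pos']),proj(b,s['ee_pos']),s['ee_pos'],s['tcp_rot'])
c=lambda im,u,v:cv2.resize(im[v:v+75,u:u+50],(400,600),interpolation=cv2.INTER_CUBIC)
cv2.imwrite('pics/c5.png',np.hstack([c(b['image'],250,150),c(b['image'],358,250)]))
cv2.imwrite('pics/top5.png',a['image'])
E
```

```text
clock: 5.03
ee_pos: [0.5014, -0.1857, 0.186]
tcp_rot: [-180.0, -0.1, 158.9]
wrist_force: [1.2, 0.2, -0.2]
finger_gap: 0.001
clock: 6.02
ee_pos: [0.5061, 0.2412, 0.1852]
tcp_rot: [180.0, 0.0, 158.9]
wrist_force: [-0.1, 0.5, 0.9]
finger_gap: 0.466
clock: 7.02
ee_pos: [0.5061, 0.2395, 0.185]
tcp_rot: [-180.0, 0.0, 77.9]
wrist_force: [-0.2, -0.3, 0.1]
finger_gap: 0.471
clock: 7.65
ee_pos: [0.5061, 0.2394, 0.1852]
tcp_rot: [-180.0, -0.0, 58.2]
wrist_force: [-1.2, 0.4, 0.7]
finger_gap: 0.469
[-38.19672432  20.80443738  12.52861475 105.62496895  -5.46000949
  54.14844218 -55.11327165]
[209.3557519  215.61426738] [271.97805796 173.7743122 ] [0.50615107 0.23936913 0.18528852] [-1.79996458e+02 -2.50575880e-03  5.81441110e+01]
```

View pics/c5.png

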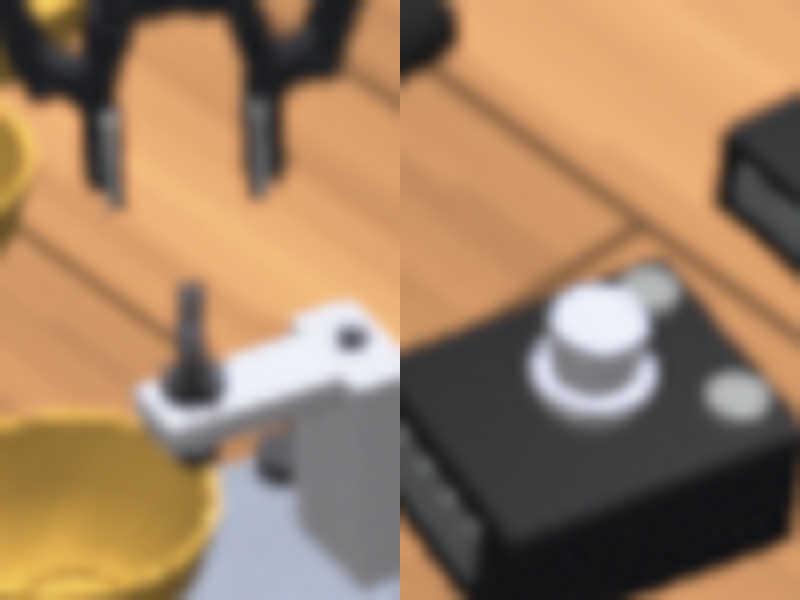

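The plug's flange is now down on its collar. The jaws straddle the wing, which is seen edge-on at crop (190,290), and the jaw midpoint is at (186,195). I descend and grip.

```bash
python3 -m jog '[{"linear":[0,0,0.02],"yaw":0},{"linear":[0,0,0.02],"yaw":0},{"linear":[0,0,0.015],"yaw":0},{"linear":[0,0,0.013],"yaw":0},{"linear":[0,0,0],"yaw":0}]'
python3 -m jog '[{"linear":[0,0,0],"yaw":0},{"linear":[0,0,0],"yaw":0},{"linear":[0,0,0],"yaw":0},{"linear":[0,0,0],"yaw":0},{"linear":[0,0,0],"yaw":0},{"linear":[0,0,0],"yaw":0}]' 0.0
python3 - <<'E'
from h import *
s=manip.sense();print(s['torque'],s['joint_pos'][6],s['tcp_rot'],s['finger_gap']*85.4)
b=grab('side')['image'];cv2.imwrite('pics/c6.png',cv2.resize(b[140:215,240:340],(800,600),interpolation=cv2.INTER_CUBIC))
E
```

```text
clock: 8.38
ee_pos: [0.5055, 0.2391, 0.1163]
tcp_rot: [-179.9, 0.1, 58.1]
wrist_force: [-0.0, 0.2, -0.0]
finger_gap: 0.471
clock: 9.12
ee_pos: [0.5058, 0.2398, 0.1181]
tcp_rot: [-180.0, -0.0, 58.1]
wrist_force: [-4.0, -0.2, 6.1]
finger_gap: 0.103
[ 0.04419692  0.84322369 -0.05178691] -53.88745446994652 [-1.79967593e+02 -2.48528605e-02  5.81023329e+01] 8.82877305324462
```

View pics/c6.png

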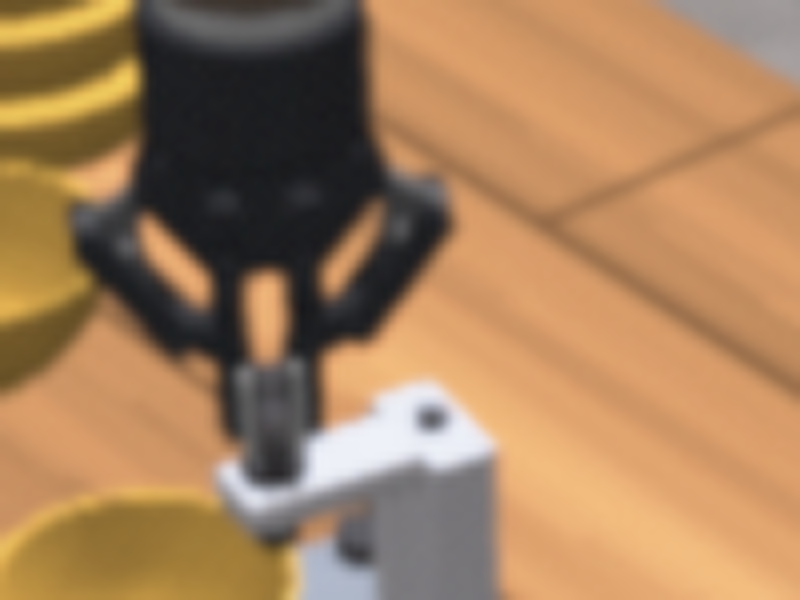

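The pads hold the wing (gap about 9 mm, small forces). I turn clockwise; the seat lies between 0.6 and 1.25 rad on.

```bash
cat > t.py <<'E'
from h import *
s=manip.sense();print('F',s['wrist_force'].round(1),'T',s['torque'].round(3),'yaw',s['tcp_rot'][2].round(2),'q7',s['joint_pos'][6].round(1),'gap',round(s['finger_gap'],3))
E
python3 -m jog '[{"linear":[0,0,0],"yaw":0.1},{"linear":[0,0,0],"yaw":0.1},{"linear":[0,0,0],"yaw":0.1},{"linear":[0,0,0],"yaw":0.1},{"linear":[0,0,0],"yaw":0.1},{"linear":[0,0,0],"yaw":0}]' >/dev/null; python3 t.py
for i in 1 2; do python3 -m jog '[{"linear":[0,0,0],"yaw":0.05},{"linear":[0,0,0],"yaw":0}]'>/dev/null; python3 t.py; done
```

```text
F [-5.9  1.8  7.8] T [ 0.202  1.267 -0.002] yaw 29.45 q7 -79.0 gap 0.1
F [-6.5  1.5  7. ] T [ 0.311  1.29  -0.074] yaw 26.63 q7 -81.4 gap 0.104
F [-6.2  2.4  7.2] T [ 0.297  1.409 -0.084] yaw 23.77 q7 -83.9 gap 0.099
```

```bash
python3 -m jog '[{"linear":[0,0,0],"yaw":0.05},{"linear":[0,0,0],"yaw":0}]'>/dev/null; python3 t.py
python3 -m jog '[{"linear":[0,0,0],"yaw":0.05},{"linear":[0,0,0],"yaw":0}]'>/dev/null; python3 t.py
python3 -m jog '[{"linear":[0,0,0],"yaw":0.05},{"linear":[0,0,0],"yaw":0}]'>/dev/null; python3 t.py
python3 -m jog '[{"linear":[0,0,0],"yaw":0.05},{"linear":[0,0,0],"yaw":0}]'>/dev/null; python3 t.py
```

```text
F [-7.   3.2  7.7] T [ 0.396  1.307 -0.054] yaw 20.91 q7 -86.4 gap 0.097
F [-6.4  1.6  7.8] T [ 0.453  1.345 -0.102] yaw 18.05 q7 -88.9 gap 0.104
F [-6.2  2.8  7.5] T [ 0.519  1.382 -0.033] yaw 15.19 q7 -91.4 gap 0.104
F [-5.8  3.2  7.7] T [ 0.528  1.381 -0.049] yaw 12.33 q7 -93.9 gap 0.1
```

```bash
python3 -m jog '[{"linear":[0,0,0],"yaw":0.05},{"linear":[0,0,0],"yaw":0}]'>/dev/null; python3 t.py
python3 -m jog '[{"linear":[0,0,0],"yaw":0.05},{"linear":[0,0,0],"yaw":0}]'>/dev/null; python3 t.py
python3 -m jog '[{"linear":[0,0,0],"yaw":0.05},{"linear":[0,0,0],"yaw":0}]'>/dev/null; python3 t.py
```

```text
F [-6.1  2.3  6.9] T [ 0.569  1.374 -0.005] yaw 9.47 q7 -96.4 gap 0.102
F [-6.5  3.8  7. ] T [ 0.672  1.415 -0.049] yaw 6.62 q7 -98.8 gap 0.1
F [-6.9  3.5  7.2] T [ 0.734  1.32  -0.067] yaw 3.76 q7 -101.3 gap 0.097
```

```bash
python3 -m jog '[{"linear":[0,0,0],"yaw":0.04},{"linear":[0,0,0],"yaw":0}]'>/dev/null; python3 t.py
python3 -m jog '[{"linear":[0,0,0],"yaw":0.04},{"linear":[0,0,0],"yaw":0}]'>/dev/null; python3 t.py
```

```text
F [-7.1  3.7  6.8] T [ 0.769  1.342 -0.026] yaw 1.48 q7 -103.3 gap 0.101
F [-6.8  4.1  7. ] T [ 0.858  1.361 -0.058] yaw -0.81 q7 -105.3 gap 0.103
```

```bash
python3 -m jog '[{"linear":[0,0,0],"yaw":0.04},{"linear":[0,0,0],"yaw":0}]'>/dev/null; python3 t.py
python3 -m jog '[{"linear":[0,0,0],"yaw":0.04},{"linear":[0,0,0],"yaw":0}]'>/dev/null; python3 t.py
python3 -m jog '[{"linear":[0,0,0],"yaw":0.04},{"linear":[0,0,0],"yaw":0}]'>/dev/null; python3 t.py
```

```text
F [-6.4  4.7  7.6] T [ 0.822  1.35  -0.037] yaw -3.1 q7 -107.2 gap 0.103
F [-7.3  3.5  7.6] T [ 0.876  1.384 -0.063] yaw -5.39 q7 -109.2 gap 0.104
F [-6.8  4.3  6.9] T [ 0.95   1.333 -0.068] yaw -7.68 q7 -111.2 gap 0.104
```

```bash
python3 -m jog '[{"linear":[0,0,0],"yaw":0.04},{"linear":[0,0,0],"yaw":0}]'>/dev/null; python3 t.py
python3 -m jog '[{"linear":[0,0,0],"yaw":0.04},{"linear":[0,0,0],"yaw":0}]'>/dev/null; python3 t.py
```

```text
F [-7.5  5.3  6.4] T [0.963 1.294 0.105] yaw -9.94 q7 -113.2 gap 0.102
F [-5.9  5.2  6.3] T [0.855 1.226 1.018] yaw -12.06 q7 -115.0 gap 0.105
```

The stop shows clearly: torque rises from about yaw -9.6° to 1.0 N m. A quarter turn back puts the target at a tool yaw of about +80.5°.

```bash
python3 -m jog '[{"linear":[0,0,0],"yaw":-0.1},{"linear":[0,0,0],"yaw":-0.1},{"linear":[0,0,0],"yaw":-0.1},{"linear":[0,0,0],"yaw":-0.1},{"linear":[0,0,0],"yaw":-0.1},{"linear":[0,0,0],"yaw":-0.1},{"linear":[0,0,0],"yaw":-0.1},{"linear":[0,0,0],"yaw":-0.1}]' >/dev/null; python3 t.py
python3 -m jog '[{"linear":[0,0,0],"yaw":-0.1},{"linear":[0,0,0],"yaw":-0.1},{"linear":[0,0,0],"yaw":-0.1},{"linear":[0,0,0],"yaw":-0.1},{"linear":[0,0,0],"yaw":-0.1},{"linear":[0,0,0],"yaw":-0.1},{"linear":[0,0,0],"yaw":-0.1},{"linear":[0,0,0],"yaw":0}]' >/dev/null; python3 t.py
python3 -m jog '[{"linear":[0,0,0],"yaw":-0.08},{"linear":[0,0,0],"yaw":0},{"linear":[0,0,0],"yaw":0}]' ; python3 t.py
```

```text
F [-6.2  1.3  7.2] T [0.19  1.19  0.006] yaw 33.7 q7 -75.3 gap 0.103
F [-3.1 -0.4  6. ] T [-0.112  0.503  0.031] yaw 73.51 q7 -40.4 gap 0.102
clock: 16.3
ee_pos: [0.5067, 0.2394, 0.1181]
tcp_rot: [179.9, -0.0, 78.0]
wrist_force: [-1.7, -1.7, 6.4]
finger_gap: 0.103
F [-1.7 -1.7  6.4] T [-0.201  0.422  0.057] yaw 78.01 q7 -36.4 gap 0.103
```

```bash
python3 -m jog '[{"linear":[0,0,0],"yaw":-0.045},{"linear":[0,0,0],"yaw":0},{"linear":[0,0,0],"yaw":0},{"linear":[0,0,0],"yaw":0}]' ; python3 t.py
python3 - <<'E'
from h import *
a=grab('top')['image'];b=grab('side')['image']
c=lambda im,u,v:cv2.resize(im[v:v+150,u:u+100],(400,600),interpolation=cv2.INTER_CUBIC)
cv2.imwrite('pics/c7.png',np.hstack([c(b,240,120),c(b,340,230)]))
E
```

```text
clock: 16.8
ee_pos: [0.5068, 0.2395, 0.1181]
tcp_rot: [179.9, -0.0, 80.6]
wrist_force: [-0.8, -1.0, 5.2]
finger_gap: 0.099
F [-0.8 -1.   5.2] T [-0.175  0.403  0.051] yaw 80.59 q7 -34.2 gap 0.099
```

View pics/c7.png

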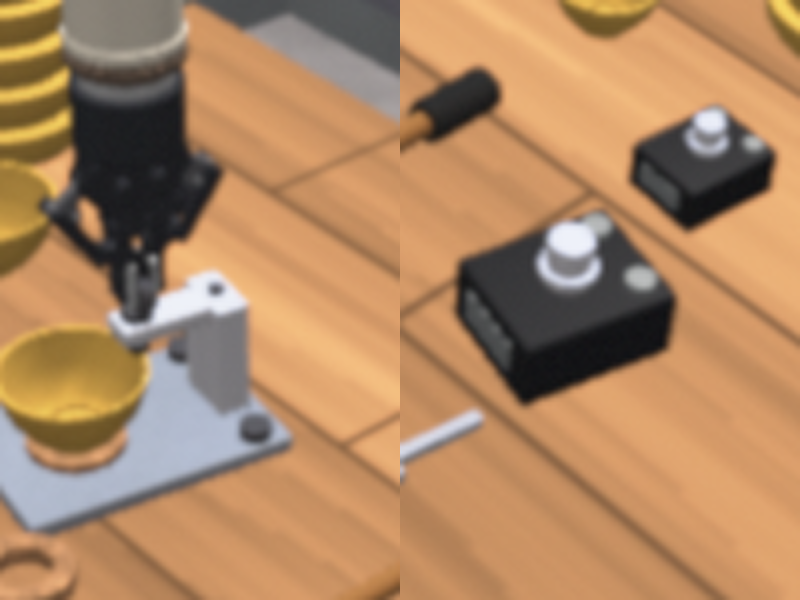

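The plug is home at crop (570,250), the bowl is in place at (75,385), and the fingers still grip the wing at (140,285). I'll hand in.

```bash
python3 -c "
from workcell import manip
print(manip.job_done())"; python3 t.py
```

```text
the job is handed in; nothing more can be done
None
the job is handed in; nothing more can be done
```

The plug is pressed home, and the clamp screw was seated and then backed off a quarter turn. I handed the job in at about 17 s with the gripper still holding the wing.

- **Plug:** It came to a firm stop with the TCP at z = 0.081 m. The last push read about 49 N vertically at the wrist, through the closed fingertips. That is above the 40 N body limit but below the 120 N wrist limit. Later pictures show the flange down on its collar.
- **Screw:** I turned it clockwise about 1.18 rad, where the torque rose sharply to about 1.0 N m, at a tool yaw of about -9.6°. I then backed it off to a yaw of 80.6°, which is 90.2° from the seat. The gap was about 8.5 mm on a nominal 10 mm wing. It hardly changed, so I saw no sign of slipping, and the wrist load was about 5 N.
- **Not checked independently:** The screw angle comes only from the tool yaw and the torque reading. The wing's own angle was not measured from a picture at the end, and I took no state reading after handing in.
- **Other things:** The test bowl was still in the stand in the last side view, and what could be seen of the bench looked unmoved. I did not measure their positions again.

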